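# Make up two lab kits from the stock on the bench

### The job

Make up two kits from the loose stock standing round the two grey trays (not from the flasks grouped at the left or the bottles at the back): in the oblong tray stand the larger screw-cap bottle in the wider ring and the plugged flask in the narrower ring, and in the square tray stand the smaller screw-cap bottle in the ring and lay the centrifuge tube in its lane between the four ribs, each about in the middle of its place. Keep the two bottles and the flask upright throughout, and leave the marker pen, the petri dish and the roll of tape where they lie.

Things in the scene. Friction and masses are not known exactly. Their poses are not given: they have to be found in the camera images.
- flask_mid (a point): Sizes in mm. Conical glass flask with a beige stopper plug, loose, standing alone near the trays, apart from the group of flasks at the far left; 141 tall. Point: on its axis, half-way up (70.5 above its foot); z up its axis. Foot 63 in diameter up to 34 high, neck 29 from there to 104, plug 31 from 106 to the top. Grasp the upper neck or the plug. About 0.1 kg.
- small_bottle_mid (a point): Sizes in mm. Smaller of the two screw-cap bottles (clear with a blue cap) near the trays, loose, 104 tall, standing. Point: on its axis, half-way up (52 above its foot); z is its upward axis. Body 56 in diameter to 64 above the foot, cap and neck 39 in diameter from 65 to 104. Grasp the cap. About 0.12 kg.
- large_bottle_mid (a point): Sizes in mm. Larger of the two screw-cap bottles (clear with a blue cap) near the trays, loose, 138 tall, standing. Point: on its axis, half-way up (69 above its foot); z is its upward axis. Body 71 in diameter to 88 above the foot, cap and neck 49 in diameter from there to the top. Grasp the cap. About 0.35 kg.
- tube_mid (a point): Sizes in mm. Centrifuge tube with a conical tip and a blue screw cap, loose, lying on its side, 120 long, about 16 thick (cap 19). Point: its middle, 8 above its underside; its y axis runs along its length (which end lies which way in the lane does not matter). Grasp across the middle. About 15 g.
- twin_tray: Sizes in mm. Oblong grey tray, 198 (its x) by 104 (its y), fixed. Origin: centre of underside, z up; floor 4 above the worktop, rim 10. Two white rings, 5 high and 3 thick, on the floor: the wider, 90 inside, for the larger bottle, centred at x -47, y 0; the narrower, 82 inside, for the flask, at x +47, y 0.
- square_tray: Sizes in mm. Square grey tray 160x160, fixed. Origin: centre of underside, z up; floor 4 above the worktop, rim 10. White ring for the smaller bottle, 76 inside, 5 high, centred at x -20, y +35. Tube lane along the tray's x, centred at x 0, y -41, on the floor: two pairs of white ribs 6 high, 28 apart, at x -62..-40 and 40..62, middle open for fingers; floor clear 35 to either side.
- marker_mid (a point): Sizes in mm. Marker pen, white with a black cap, loose, lying, 135 long, 16 thick; not part of a kit, leave it alone. Point: its middle; y along its length.
- dish_mid (a point): Sizes in mm. Petri dish, 92 in diameter, 16 high, loose, at the near left; leave it alone. Point: its middle.
- tape_mid (a point): Sizes in mm. Roll of beige tape, 103 in diameter, 25 high, loose, lying at the near right; leave it alone. Point: its middle.
There are look-alikes about, which are no part of the job. What is shaped like the part that bears tube_mid but red is not meant.

How it is judged (in metres and radians):
At the end, for the whole second after the job is handed in: Both bottles and the flask stand in their own rings, upright (0.1 rad), on the tray floor, within 12 mm of the ring centre along each tray axis; the tube lies in the lane, along it (0.2 rad, either way round), within 15 mm of its middle lengthwise, 10 mm across; all at rest (x of large_bottle_mid in the frame of twin_tray between -0.059 and -0.035 m and y of large_bottle_mid in the frame of twin_tray between -0.012 and 0.012 m and z of large_bottle_mid in the frame of twin_tray between 0.068 and 0.078 m and linear speed of each of large_bottle, flask, small_bottle, tube below 0.02 m/s and angle between each of large_bottle_mid, flask_mid, small_bottle_mid's own z axis and vertical below 0.1 rad and x of flask_mid in the frame of twin_tray between 0.035 and 0.059 m and y of flask_mid in the frame of twin_tray between -0.012 and 0.012 m and z of flask_mid in the frame of twin_tray between 0.0695 and 0.0795 m and x of small_bottle_mid in the frame of square_tray between -0.032 and -0.008 m and y of small_bottle_mid in the frame of square_tray between 0.023 and 0.047 m and z of small_bottle_mid in the frame of square_tray between 0.051 and 0.061 m and x of tube_mid in the frame of square_tray between -0.015 and 0.015 m and y of tube_mid in the frame of square_tray between -0.051 and -0.031 m and z of tube_mid in the frame of square_tray between 0.007 and 0.017 m and angle between the y axis of tube_mid and the x axis of square_tray, either way round below 0.2 rad); the robot touches nothing.
It fails at once if a bottle or the flask is tipped by more than 0.5 rad (angle between any of flask_mid, small_bottle_mid, large_bottle_mid's own z axis and vertical above 0.5 rad).
It fails at once if the marker pen, the petri dish or the tape is moved by more than 20 mm (distance of any of marker_mid, dish_mid, tape_mid from where it was at the start of the episode above 0.02 m).
It also fails if it takes over 112 s, if anything falls off the work surface, if the arm or the gripper's body presses on something with over 40 N, if the wrist force passes 120 N, or if a joint passes its speed limit or range.

### The arm

A 6-joint arm with a two-finger parallel gripper is mounted at the origin on a cart in front of the work surface, level with it; the furniture and walls round the work are solid. World frame = base frame: x ahead of the robot, y to its left, z up, the work surface at z = 0. Lengths are in m, angles in degrees, forces in N, time in s.
With the tool pointing down it reaches from about 0.3 to 0.75 m from the base axis. Payload 8.5 kg.
Tool frame: the origin (TCP) lies between the finger pads; the fingertips stand env.finger_overhang ahead of it and the grasp point (between the pads) lies 2 mm behind it (env.finger_overhang is the distance from the TCP to the fingertips, in m); z points along the fingers, y is the line along which they close (so a half turn about z gives the same grasp; the last joint's range is limited). The gripper opens to 85 mm and grips with 20 to 120 N. Pads are 22 mm wide; open, the fingers measure 114 mm over their backs; the gripper's body (76 mm by 85 mm) begins 54 mm behind the grasp point. The pads swing forward as they close: fully open they stand 13 mm farther back than shut.
Start: joints at [57.45, 21.807, 74.336, -0, 83.858, -12.336], TCP at [0.19, 0.516, 0.248] pointing down, gripper open.
Joint ranges: [-178.18, 178.18], [-50.72, 133.34], [12.68, 142.11], [-81.47, 261.47], [9.98, 163.14], [-165.26, 165.26]. Speed limits (degrees/s): [136.94, 136.94, 180, 180, 180, 180].

### API

Orientations are given as a 3x3 rotation matrix whose columns are the frame's x, y, z axes.
In Python, from rig import env gives the robot as it stands. The module is installed in compiled form; this text tells all that it offers.
- The arm moves only by the tool jog_arm, never from a script. Its arguments are lists of equal length, an entry for each row: "hand": the finger opening in m, from 0 to 0.0854; "travel": the shift along the world's x, y, z in m, a list of three; "yaw": the turn about the world's z in rad. A call has exactly 5 rows; each row shifts and turns the commanded pose from where the row before left it; what a row does not reach is not made up. A row lasts 1/8 s, in which the tool goes at most 62.5 mm and 10.7 degrees, less where a joint would pass 70% of its speed; a pose out of reach is approached as far as the arm can. A call is refused whole if a number of a shift passes 0.0625 or a number of a turn 0.188, either way. A call with a gripper value outside its range is refused whole. The fingers move at their own pace and stop on an object; "grip_force" is the grip in N (left out, the last holds). Time passes only in rows, so rows that do not move let the fingers close, or fill a call up. It gives the time, the measured TCP pose, the force, the opening and the grip force at its end, in the units of the state.
- env.observe(): the state, without advancing time (a new reading comes with each control period).
- env.get_image(name): name is "side" or "top" or "wrist"; returns the picture (420x560x3 uint8, red, green, blue); there is no depth.
- env.calibration(name): a dict with "fx", "fy", "cx", "cy" (pixels), "k1" (the pictures are not rectified: a ray, as slopes to the right and down, at radius r is drawn at 1 + k1 r^2 times it, then the intrinsics apply), "position" and "rotation" of the camera in the world; the wrist camera has in their place "hand_eye" (4x4, takes a point from camera to tool coordinates, whose origin is the TCP and whose axes are the flange's). Camera axes: x right, y down, z forward; pixel columns grow to the right and rows downward; lengths in m; the calibration is good to about 2 mm. A picture is of the moment at which its call begins: read the wrist's pose just before it. calibration takes no time and is no camera call.
- env.close_job(): hands the job in; it is judged then, once.
The state is a dict: "time_s": time; "q": joint angles; "qvel": joint speeds; "joint_efforts": joint torques, N m; "position": TCP position; "tool_rot": TCP orientation; "ft_force": force on the tool from outside, world axes, zero at the start; "wrist_torque": the same for the moment, N m; "grip_width": finger opening in m; "gripper_force": force on a finger pad.
Only numpy, scipy, OpenCV 4.12 (cv2) and the standard library are available. Lean on these libraries where they do the work, as an engineer would, in place of code of your own. Each camera call takes 0.05 s, during which the arm holds its last target. There are 200 camera calls.

## Working session

There is one attempt and no reset: what is moved stays moved. The work goes in short steps, Python scripts to look and compute and a tool call to move; the robot and the scene stay as the last step left them, time stands still between calls to the robot, and variables do not carry over. Pictures are saved under pics/ and viewed, at most 14 in all, crops included, and the job is handed in when it is done.

Besides the shell and the picture viewer there is one more tool, called after ">>>" as name(argument=value, ...), one argument or row to a line, values as JSON. jog_arm: Moves the arm, as the interface text tells. Its arguments: {"type":"object","properties":{"hand":{"type":"array"},"travel":{"type":"array"},"yaw":{"type":"array"},"grip_force":{"type":"number"}},"required":["hand","travel","yaw"]}

```bash
mkdir -p pics
cat > h.py <<'E'
import numpy as np, cv2
from rig import env
def snap(n,f):
    s=env.observe(); im=env.get_image(n); cv2.imwrite(f'pics/{f}.png',im[:,:,::-1]); return im,s
def cam(n,s=None):
    c=env.calibration(n)
    if 'position' in c: return c,np.array(c['position']),np.array(c['rotation'])
    T=np.eye(4);T[:3,:3]=s['tool_rot'];T[:3,3]=s['position'];T=T@np.array(c['hand_eye'])
    return c,T[:3,3],T[:3,:3]
def rays(n,uv,s=None):
    c,p,R=cam(n,s); uv=np.atleast_2d(uv).astype(float)
    d=np.c_[(uv[:,0]-c['cx'])/c['fx'],(uv[:,1]-c['cy'])/c['fy']]; x=d.copy()
    for _ in range(30): x=d/(1+c['k1']*(x**2).sum(1,keepdims=True))
    return p,np.c_[x,np.ones(len(x))]@R.T
def plane(n,uv,z,s=None):
    p,d=rays(n,uv,s); return p+d*((z-p[2])/d[:,2])[:,None]
def proj(n,P,s=None):
    c,p,R=cam(n,s); q=(np.atleast_2d(P)-p)@R; x=q[:,:2]/q[:,2:]; x=x*(1+c['k1']*(x**2).sum(1,keepdims=True))
    return np.c_[x[:,0]*c['fx']+c['cx'],x[:,1]*c['fy']+c['cy']]
E
python3 -c "
from h import *
snap('top','top0');snap('side','side0');snap('wrist','wrist0')
for n in('top','side'):print(cam(n))
print(env.calibration('wrist'));print(env.observe(),env.finger_overhang)"
```

```text
({'fx': 492.26384695848907, 'fy': 492.26384695848907, 'cx': 281.79668600737745, 'cy': 204.20461312161498, 'k1': -0.07722923051212574, 'position': array([ 0.34516814, -0.09248072,  1.61192265]), 'rotation': array([[ 0.02206729, -0.99348677,  0.11179033],
       [-0.99975374, -0.02166652,  0.00479879],
       [-0.00234542, -0.11186869, -0.99372023]])}, array([ 0.34516814, -0.09248072,  1.61192265]), array([[ 0.02206729, -0.99348677,  0.11179033],
       [-0.99975374, -0.02166652,  0.00479879],
       [-0.00234542, -0.11186869, -0.99372023]]))
({'fx': 395.4987859064146, 'fy': 395.4987859064146, 'cx': 283.86723574818126, 'cy': 209.53837339780043, 'k1': -0.11132344867420246, 'position': array([0.51549888, 1.0548391 , 0.76894954]), 'rotation': array([[-0.99970004, -0.02212485,  0.01050316],
       [-0.02044639,  0.51787006, -0.85521491],
       [ 0.01348223, -0.85517313, -0.5181671 ]])}, array([0.51549888, 1.0548391 , 0.76894954]), array([[-0.99970004, -0.02212485,  0.01050316],
       [-0.02044639,  0.51787006, -0.85521491],
       [ 0.01348223, -0.85517313, -0.5181671 ]]))
{'fx': 367.573
[... 581 characters left out ...]
2e+01, -1.23349359e+01]), 'qvel': array([-0.05792801, -0.10038772, -0.20892412, -0.075907  , -0.1085846 ,
        0.00716112]), 'joint_efforts': array([ 1.72900862e-03, -4.48627889e+01, -2.31344122e+01, -2.11065899e-04,
        3.87873268e-03, -7.48924072e-05]), 'position': array([0.18991313, 0.51594701, 0.24787347]), 'tool_rot': array([[-9.38412012e-01,  3.45517795e-01, -5.90415646e-04],
       [ 3.45518219e-01,  9.38411588e-01, -9.22541406e-04],
       [ 2.35298412e-04, -1.06972330e-03, -9.99999400e-01]]), 'ft_force': array([-0.03409997,  1.1813969 , -0.33121114]), 'wrist_torque': array([ 0.01172137, -0.00303957,  0.04219717]), 'gripper_force': 0.0, 'grip_width': 0.08546671059971285} 0.017
```

View pics/top0.png

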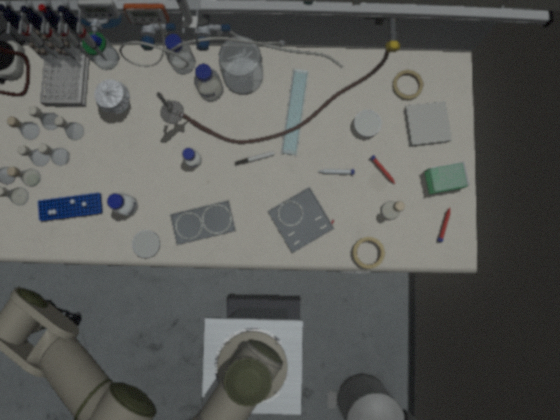

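View pics/side0.png

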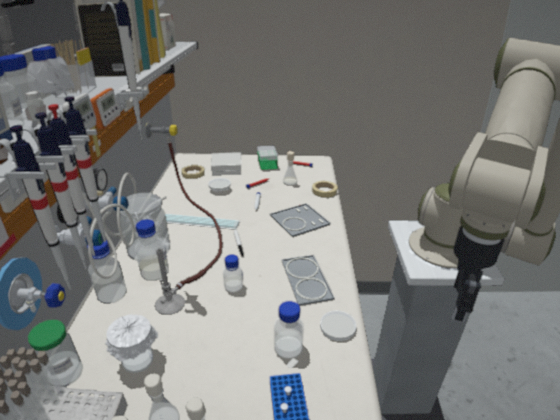

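Top view shows: large bottle cap about (117,203), small bottle (190,156), flask (391,210), blue tube (337,173), marker (254,159), oblong tray (203,222) and square tray (300,220). Red tubes lie at (382,170) and (445,225). I'll zoom in.

```bash
python3 -c "
import cv2
im=cv2.imread('pics/top0.png')
cv2.imwrite('pics/c1.png',cv2.convertScaleAbs(cv2.resize(im[140:275,155:355],None,fx=4,fy=4,interpolation=cv2.INTER_CUBIC),alpha=1.5))
"
```

```text
(no output)
```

View pics/c1.png

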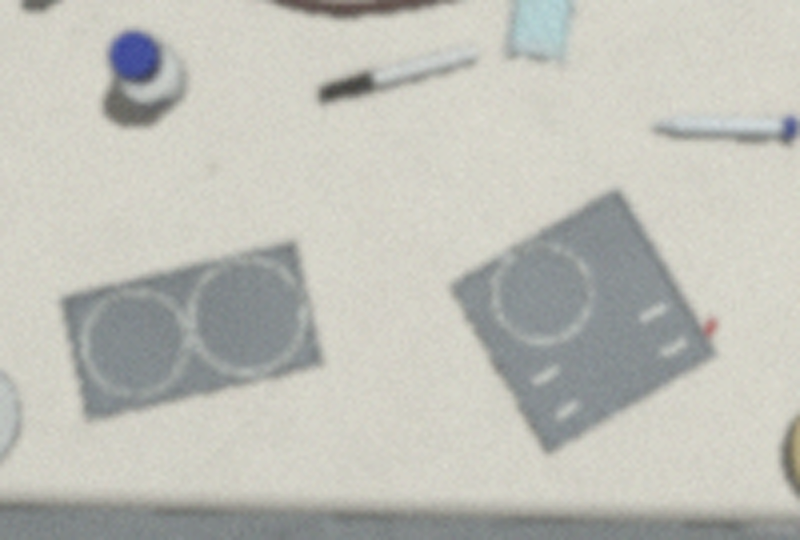

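The wider ring is at crop (247,316) and the narrower at (134,341), so tray +x points toward world +y. The square-tray ring is at (542,292), with ribs at (545,375), (567,410), (653,312) and (672,347). Next I'll convert these to world positions.

```bash
cat > m.py <<'E'
from h import *
im=cv2.imread('pics/top0.png'); hsv=cv2.cvtColor(cv2.GaussianBlur(im,(3,3),0),cv2.COLOR_BGR2HSV)
def blob(mask,x0,y0,x1,y1):
    m=np.zeros_like(mask);m[y0:y1,x0:x1]=mask[y0:y1,x0:x1]
    return max(cv2.findContours(m,cv2.RETR_EXTERNAL,cv2.CHAIN_APPROX_NONE)[0],key=cv2.contourArea)
blue=cv2.inRange(hsv,(105,110,40),(130,255,255))
for n,b,z in(('large',(105,190,135,220),.138),('small',(180,145,200,168),.104),('tubecap',(345,165,360,180),.01)):
    c=blob(blue,*b);(u,v),r=cv2.minEnclosingCircle(c);print(n,u,v,r,plane('top',(u,v),z)[0].round(4))
g=cv2.inRange(hsv,(0,0,0),(179,255,140))
from numpy import *
gray=cv2.cvtColor(im,cv2.COLOR_BGR2GRAY); print('gray table/tray',gray[240,260],gray[215,203],gray[235,300])
for n,b in(('twin',(160,192,245,250)),('square',(262,180,336,257))):
    c=blob((gray<(int(gray[240,260])+int(gray[235,300]))//2).astype(uint8)*255,*b)
    P=plane('top',c[:,0,:],.01)[:,:2].astype(float32); (x,y),(w,h),a=cv2.minAreaRect((P*1000))
    print(n,x,y,w,h,a)
q=lambda x,y:(155+(x+.5)/4-.5,140+(y+.5)/4-.5)
pts=dict(wide=(247,316),narrow=(134,341),sring=(542,292),rib1=(545,375),rib2=(567,410),rib3=(653,312),rib4=(672,347),tubetip=(655,127),tubecap=(795,129),mk1=(322,93),mk2=(478,57))
for k,v in pts.items(): print(k,plane('top',q(*v),.008)[0].round(4))
print('plug',plane('top',(398,206),.141)[0],'foot',plane('top',(387,211),.0)[0])
E
python3 m.py
```

```text
large 115.0 201.0 7.280210018157959 [0.5097 0.4227 0.138 ]
small 188.0 153.5 4.717090606689453 [0.6682 0.212  0.104 ]Traceback (most recent call last):
  File "m.py", line 8, in <module>
    c=blob(blue,*b);(u,v),r=cv2.minEnclosingCircle(c);print(n,u,v,r,plane('top',(u,v),z)[0].round(4))
  File "m.py", line 5, in blob
    return max(cv2.findContours(m,cv2.RETR_EXTERNAL,cv2.CHAIN_APPROX_NONE)[0],key=cv2.contourArea)
ValueError: max() iterable argument is empty
```

```bash
sed -i "s/,('tubecap',(345,165,360,180),.01)//" m.py; python3 m.py
```

```text
large 115.0 201.0 7.280210018157959 [0.5097 0.4227 0.138 ]
small 188.0 153.5 4.717090606689453 [0.6682 0.212  0.104 ]
gray table/tray 139 107 95Traceback (most recent call last):
  File "m.py", line 13, in <module>
    c=blob((gray<(int(gray[240,260])+int(gray[235,300]))//2).astype(uint8)*255,*b)
  File "m.py", line 5, in blob
    return max(cv2.findContours(m,cv2.RETR_EXTERNAL,cv2.CHAIN_APPROX_NONE)[0],key=cv2.contourArea)
TypeError: max() got an unexpected keyword argument 'key'
```

```bash
sed -i "s/from numpy import \*/from numpy import uint8,float32/" m.py; python3 m.py
```

```text
large 115.0 201.0 7.280210018157959 [0.5097 0.4227 0.138 ]
small 188.0 153.5 4.717090606689453 [0.6682 0.212  0.104 ]
gray table/tray 139 107 95
twin 460.0933532714844 173.65585327148438 107.00032043457031 200.12037658691406 14.574990272521973
square 478.91729736328125 -149.41368103027344 161.5884246826172 174.20301818847656 31.83029556274414
wide [0.4734 0.1283 0.008 ]
narrow [0.4508 0.2204 0.008 ]
sring [ 0.4985 -0.1126  0.008 ]
rib1 [ 0.4306 -0.1164  0.008 ]
rib2 [ 0.4026 -0.1349  0.008 ]
rib3 [ 0.484  -0.2037  0.008 ]
rib4 [ 0.4557 -0.2196  0.008 ]
tubetip [ 0.6374 -0.2032  0.008 ]
tubecap [ 0.6384 -0.3191  0.008 ]
mk1 [0.6601 0.073  0.008 ]
mk2 [ 0.6932 -0.0556  0.008 ]
plug [ 0.5128367  -0.43601728  0.141     ] foot [ 0.51151201 -0.43230315  0.        ]
```

>>> jog_arm(
  hand=[0.085,0.085,0.085,0.085,0.085],
  travel=[
    [0.06,-0.018,-0.005],
    [0.06,-0.018,-0.005],
    [0.06,-0.018,-0.005],
    [0.06,-0.018,-0.005],
    [0.06,-0.018,-0.005],
  ],
  yaw=[0,0,0,0,0],
  grip_force=40,
)

```text
time_s: 0.78
position: [0.4902, 0.4257, 0.223]
tool_rot: [[-0.938, 0.346, -0.001], [0.346, 0.938, -0.0], [0.0, -0.0, -1.0]]
ft_force: [0.7, 0.1, 0.1]
grip_width: 0.0851
gripper_force: 0.0
```

```bash
python3 -c "
from h import *
im,s=snap('wrist','w1');print(s['position'],s['qvel'].round(1))
snap('top','t1')
print(proj('wrist',[.5097,.4227,.138],s))"
```

```text
[0.49019454 0.42568774 0.22301784] [-34.6  27.7 -43.3   0.1  15.5 -34.5]
[[283.04700374 254.88596584]]
```

View pics/w1.png

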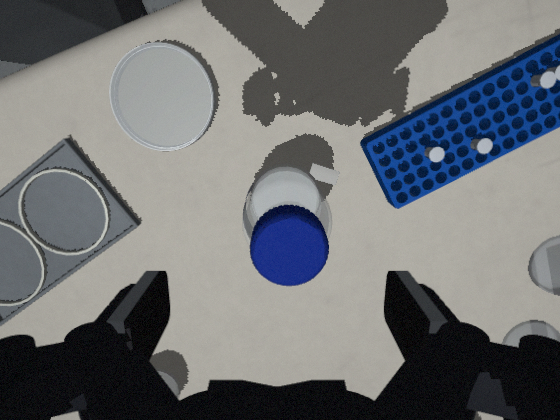

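The wrist view shows the blue cap centred near (289,245), with the twin tray at left. I'll localise the cap.

```bash
cat >> h.py <<'E'
def bluecap(n,im,s,z,near,lo=(105,110,40),hi=(130,255,255),rad=80):
    m=cv2.inRange(cv2.cvtColor(im,cv2.COLOR_RGB2HSV),lo,hi); m=cv2.morphologyEx(m,cv2.MORPH_OPEN,np.ones((3,3)))
    cs=[c for c in cv2.findContours(m,cv2.RETR_EXTERNAL,cv2.CHAIN_APPROX_NONE)[0] if cv2.contourArea(c)>60]
    c=min(cs,key=lambda c:np.hypot(*(np.array(cv2.minEnclosingCircle(c)[0])-near)))
    P=plane(n,c[:,0,:],z)[:,:2]; (x,y),r=cv2.minEnclosingCircle((P*1000).astype(np.float32))
    return (x/1000,y/1000,r/1000),cv2.minEnclosingCircle(c)
E
python3 -c "
from h import *
im,s=snap('wrist','w1b');print(s['position'],s['qvel'].round(1))
print(bluecap('wrist',im,s,.138,(285,250)))"
```

```text
[0.49332245 0.42367544 0.22124096] [ 4.6 -2.9  3.9  1.6  0.2  2.9]Traceback (most recent call last):
  File "<string>", line 4, in <module>
    print(bluecap('wrist',im,s,.138,(285,250)))
          ~~~~~~~^^^^^^^^^^^^^^^^^^^^^^^^^^^^^
  File "h.py", line 24, in bluecap
    P=plane(n,c[:,0,:],z)[:,:2]; (x,y),r=cv2.minEnclosingCircle((P*1000).astype(np.float32))
      ~~~~~^^^^^^^^^^^^^^
  File "h.py", line 16, in plane
    p,d=rays(n,uv,s); return p+d*((z-p[2])/d[:,2])[:,None]
        ~~~~^^^^^^^^
  File "h.py", line 11, in rays
    c,p,R=cam(n,s); uv=np.atleast_2d(uv).astype(float)
          ~~~^^^^^
  File "h.py", line 8, in cam
    T=np.eye(4);T[:3,:3]=s['tool_rot'];T[:3,3]=s['position'];T=T@np.array(c['hand_eye'])
                         ~^^^^^^^^^^^^
TypeError: 'NoneType' object is not subscriptable
```

```bash
sed -i 's/P=plane(n,c\[:,0,:\],z)/P=plane(n,c[:,0,:],z,s)/' h.py
python3 -c "
from h import *
im,s=snap('wrist','w1b');print(s['position'],s['qvel'].round(1))
print(bluecap('wrist',im,s,.138,(285,250)))"
```

```text
[0.49068201 0.42499108 0.22180976] [ 3.4 -2.5  2.2  0.7  0.2  0.9]
((0.5053178405761719, 0.42764706420898435, 0.02651931381225586), ((289.67901611328125, 244.458740234375), 40.625755310058594))
```

>>> jog_arm(
  hand=[0.085,0.085,0.085,0.085,0.085],
  travel=[
    [0.017,0.001,0],
    [0,0,-0.04],
    [0,0,-0.04],
    [0,0,-0.027],
    [0,0,0],
  ],
  yaw=[0,0,0,0,0],
)

```text
time_s: 1.6
position: [0.5034, 0.4279, 0.115]
tool_rot: [[-0.939, 0.344, -0.004], [0.344, 0.939, -0.002], [0.003, -0.003, -1.0]]
ft_force: [-0.4, -0.3, 0.6]
grip_width: 0.085
gripper_force: 0.0
```

>>> jog_arm(
  hand=[0.03,0.03,0.03,0.03,0.03],
  travel=[
    [0,0,0],
    [0,0,0],
    [0,0,0],
    [0,0,0],
    [0,0,0],
  ],
  yaw=[0,0,0,0,0],
)

```text
time_s: 2.22
position: [0.5057, 0.4281, 0.1183]
tool_rot: [[-0.938, 0.345, 0.002], [0.345, 0.938, 0.002], [-0.002, 0.002, -1.0]]
ft_force: [-1.8, 1.2, 6.2]
grip_width: 0.0479
gripper_force: 41.3
```

>>> jog_arm(
  hand=[0.03,0.03,0.03,0.03,0.03],
  travel=[
    [0,0,0],
    [0,0,0],
    [0,0,0.01],
    [0,0,0.02],
    [0,0,0.02],
  ],
  yaw=[0,0,0,0,0],
)

```text
time_s: 2.85
position: [0.5052, 0.4274, 0.1671]
tool_rot: [[-0.938, 0.346, -0.001], [0.346, 0.938, -0.001], [0.001, -0.001, -1.0]]
ft_force: [-0.9, -0.9, -3.9]
grip_width: 0.0481
gripper_force: 42.0
```

>>> jog_arm(
  hand=[0.03,0.03,0.03,0.03,0.03],
  travel=[
    [-0.004,-0.03,0],
    [-0.006,-0.055,0],
    [-0.006,-0.06,0],
    [-0.006,-0.06,0],
    [-0.006,-0.05,0],
  ],
  yaw=[0,0,0,0,0],
)

```text
time_s: 3.48
position: [0.4769, 0.1706, 0.1669]
tool_rot: [[-0.938, 0.346, 0.0], [0.346, 0.938, -0.0], [-0.0, -0.0, -1.0]]
ft_force: [0.5, -0.5, -3.6]
grip_width: 0.0482
gripper_force: 42.8
```

>>> jog_arm(
  hand=[0.03,0.03,0.03,0.03,0.03],
  travel=[
    [-0.006,-0.033,0],
    [0,-0.0105,0],
    [0,0,-0.01],
    [0,0,-0.015],
    [0,0,-0.012],
  ],
  yaw=[0,0,0,0,0],
)

```text
time_s: 4.1
position: [0.4712, 0.1301, 0.1283]
tool_rot: [[-0.939, 0.344, -0.001], [0.344, 0.939, 0.0], [0.001, -0.0, -1.0]]
ft_force: [0.0, -0.2, -3.2]
grip_width: 0.0484
gripper_force: 43.0
```

>>> jog_arm(
  hand=[0.03,0.03,0.03,0.03,0.03],
  travel=[
    [0,0,-0.004],
    [0,0,-0.003],
    [0,0,0],
    [0,0,0],
    [0,0,0],
  ],
  yaw=[0,0,0,0,0],
)

```text
time_s: 4.72
position: [0.4715, 0.129, 0.1226]
tool_rot: [[-0.938, 0.346, 0.0], [0.346, 0.938, -0.0], [-0.0, 0.0, -1.0]]
ft_force: [0.3, 0.4, -3.6]
grip_width: 0.0481
gripper_force: 43.3
```

```bash
python3 -c "
from h import *
im,s=snap('wrist','w2');print(s['position'],s['ft_force'])"
```

```text
[0.47148885 0.12904154 0.12264388] [ 0.28823212  0.4157418  -3.63778061]
```

View pics/w2.png

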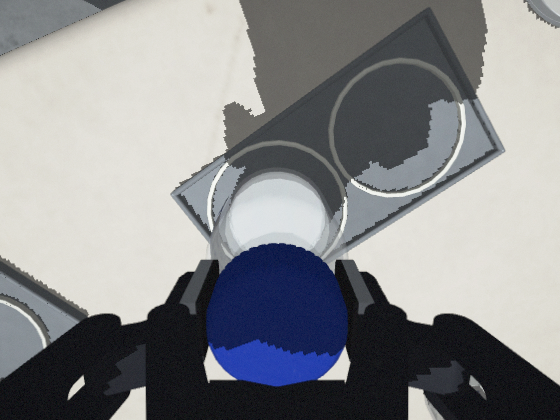

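The bottle foot is inside the wide ring (ring columns 208–347, foot about 230–325) and still hangs from the gripper. I'll lower 3 mm, release and back off.

>>> jog_arm(
  hand=[0.03,0.03,0.03,0.075,0.075],
  travel=[
    [0,0,-0.002],
    [0,0,-0.001],
    [0,0,0],
    [0,0,0],
    [0,0,0],
  ],
  yaw=[0,0,0,0,0],
)

```text
time_s: 5.4
position: [0.4716, 0.1291, 0.1196]
tool_rot: [[-0.938, 0.346, 0.001], [0.346, 0.938, 0.0], [-0.001, 0.0, -1.0]]
ft_force: [-0.7, -0.3, 0.5]
grip_width: 0.075
gripper_force: 0.0
```

>>> jog_arm(
  hand=[0.085,0.085,0.085,0.085,0.085],
  travel=[
    [0,0,0],
    [0,0,0.01],
    [0,0,0.04],
    [0,0,0.04],
    [0.01,-0.05,0.02],
  ],
  yaw=[0,0,0,0,-0.18],
)

```text
time_s: 6.02
position: [0.4816, 0.0803, 0.2323]
tool_rot: [[-0.862, 0.507, 0.004], [0.507, 0.862, 0.0], [-0.003, 0.002, -1.0]]
ft_force: [0.2, -0.6, -0.6]
grip_width: 0.085
gripper_force: 0.0
```

>>> jog_arm(
  hand=[0.085,0.085,0.085,0.085,0.085],
  travel=[
    [0.02,-0.044,0],
    [0.02,-0.044,0],
    [0.02,-0.044,0],
    [0.02,-0.044,-0.01],
    [0.02,-0.044,-0.01],
  ],
  yaw=[-0.13,-0.13,-0.13,-0.13,-0.13],
)

```text
time_s: 6.65
position: [0.5819, -0.1425, 0.2099]
tool_rot: [[-0.374, 0.927, 0.001], [0.927, 0.374, -0.0], [-0.0, 0.001, -1.0]]
ft_force: [0.8, -0.0, 0.1]
grip_width: 0.0853
gripper_force: 0.0
```

>>> jog_arm(
  hand=[0.05,0.05,0.05,0.05,0.05],
  travel=[
    [0.02,-0.044,-0.02],
    [0.02,-0.044,-0.02],
    [0.015,-0.032,-0.02],
    [0,0,0],
    [0,0,0],
  ],
  yaw=[-0.13,-0.13,-0.12,0,0],
)

```text
time_s: 7.28
position: [0.6364, -0.2605, 0.1502]
tool_rot: [[-0.009, 1.0, 0.0], [1.0, 0.009, -0.0], [-0.0, 0.0, -1.0]]
ft_force: [0.3, 0.2, -0.5]
grip_width: 0.05
gripper_force: 0.0
```

```bash
python3 -c "
from h import *
im,s=snap('wrist','w3');print(s['position'],s['tool_rot'][:,1])
print(plane('top',[(318.7,172.3)],0.008))
t=env.get_image('top');cv2.imwrite('pics/t3.png',t[:,:,::-1])
print(bluecap('top',t,s,.138,(160,215)))"
```

```text
[ 0.63642448 -0.26047596  0.15022293] [9.99957448e-01 9.21238368e-03 4.84947951e-04]
[[ 0.6343448  -0.20432634  0.008     ]]
((0.6608953857421875, 0.2051524353027344, 0.015501903533935548), ((188.0, 153.5), 4.924529075622559))
```

View pics/w3.png

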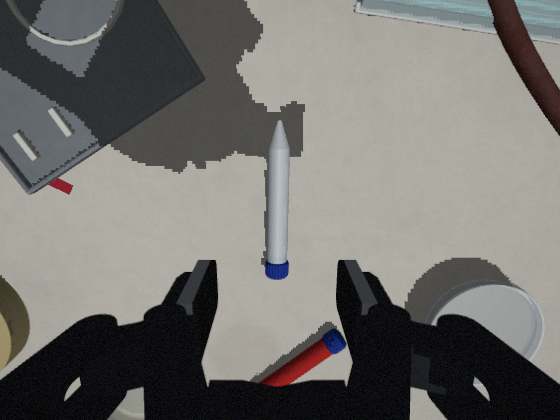

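The tube's tip is at (280,121) and its cap end at (277,278), with a red tube beyond it.

```bash
python3 -c "
from h import *
s=env.observe();P=plane('wrist',[(280,121),(276.5,277),(35,147),(73,185),(335,341)],.009,s);print(P.round(4));print((P[0]+P[1])/2,P[0]-P[1])
print(s['position'],plane('wrist',[(25,146),(61,122)],.01,s))
from scipy.spatial import *"
```

```text
[[ 0.639  -0.2011  0.009 ]
 [ 0.6377 -0.3224  0.009 ]
 [ 0.4615 -0.2206  0.009 ]
 [ 0.4853 -0.2486  0.009 ]
 [ 0.6878 -0.3817  0.009 ]]
[ 0.6383639  -0.26174365  0.009     ] [0.00132839 0.12133644 0.        ]
[ 0.63653657 -0.25994969  0.15079125] [[ 0.45493685 -0.21982069  0.01      ]
 [ 0.48382064 -0.20278721  0.01      ]]
```

>>> jog_arm(
  hand=[0.045,0.045,0.045,0.045,0.045],
  travel=[
    [0.001,0,-0.03],
    [0,0,-0.04],
    [0,0,-0.04],
    [0,0,-0.015],
    [0,0,-0.005],
  ],
  yaw=[0,0,0,0,0],
  grip_force=20,
)

```text
time_s: 8.0
position: [0.6377, -0.2606, 0.0201]
tool_rot: [[-0.009, 1.0, 0.001], [1.0, 0.009, -0.0], [-0.0, 0.001, -1.0]]
ft_force: [0.1, 0.0, -0.0]
grip_width: 0.0453
gripper_force: 0.0
```

>>> jog_arm(
  hand=[0.045,0.03,0.01,0.01,0.01],
  travel=[
    [0,0,0],
    [0,0,0],
    [0,0,0],
    [0,0,0],
    [0,0,0],
  ],
  yaw=[0,0,0,0,0],
)

```text
time_s: 8.62
position: [0.6378, -0.2611, 0.0205]
tool_rot: [[-0.008, 1.0, 0.001], [1.0, 0.008, -0.001], [-0.001, 0.001, -1.0]]
ft_force: [-0.6, 0.5, 6.8]
grip_width: 0.013
gripper_force: 20.6
```

>>> jog_arm(
  hand=[0.01,0.01,0.01,0.01,0.01],
  travel=[
    [0,0,0.01],
    [0,0,0.02],
    [0,0,0.03],
    [-0.03,0.014,0],
    [-0.04,0.02,0],
  ],
  yaw=[0,0,0,0.05,0.1],
)

```text
time_s: 9.25
position: [0.5669, -0.2268, 0.0799]
tool_rot: [[-0.16, 0.987, 0.001], [0.987, 0.16, -0.001], [-0.001, 0.001, -1.0]]
ft_force: [0.3, 0.5, -1.0]
grip_width: 0.013
gripper_force: 19.9
```

>>> jog_arm(
  hand=[0.01,0.01,0.01,0.01,0.01],
  travel=[
    [-0.05,0.024,0],
    [-0.05,0.024,0],
    [-0.026,0.011,0],
    [0,0,0],
    [0,0,0],
  ],
  yaw=[0.15,0.15,0.096,0,0],
)

```text
time_s: 9.88
position: [0.4424, -0.1686, 0.0799]
tool_rot: [[-0.525, 0.851, 0.001], [0.851, 0.525, -0.001], [-0.002, 0.001, -1.0]]
ft_force: [1.0, -0.3, -0.6]
grip_width: 0.013
gripper_force: 19.9
```

```bash
python3 -c "
from h import *
im,s=snap('wrist','w4');print(s['position'],s['tool_rot'][:,1])
print(proj('wrist',[[.4166,-.1257,.01],[.4699,-.2117,.01]],s))"
```

```text
[ 0.44236336 -0.16857618  0.07989923] [8.51086960e-01 5.25024297e-01 6.88990162e-04]
[[277.10931675 143.98187315]
 [277.43022615 313.46894257]]
```

View pics/w4.png

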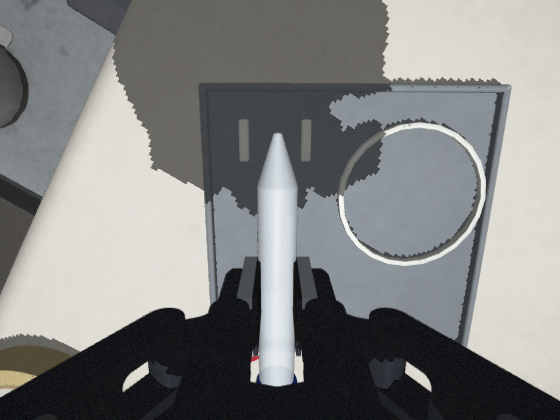

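The tube is held centred over the lane, with the far ribs at (243,140) and (306,140) and its tip at (278,135). I'll lower and release.

>>> jog_arm(
  hand=[0.01,0.01,0.01,0.01,0.01],
  travel=[
    [0,0,-0.015],
    [0,0,-0.02],
    [0,0,-0.014],
    [0,0,-0.005],
    [0,0,-0.001],
  ],
  yaw=[0,0,0,0,0],
)

```text
time_s: 10.55
position: [0.4419, -0.1682, 0.0245]
tool_rot: [[-0.526, 0.851, 0.0], [0.851, 0.526, -0.0], [-0.0, 0.0, -1.0]]
ft_force: [-0.4, 0.3, -0.1]
grip_width: 0.0129
gripper_force: 19.9
```

>>> jog_arm(
  hand=[0.01,0.02,0.04,0.04,0.04],
  travel=[
    [0,0,0],
    [0,0,0],
    [0,0,0],
    [0,0,0],
    [0,0,0.02],
  ],
  yaw=[0,0,0,0,0],
)

```text
time_s: 11.18
position: [0.4409, -0.1676, 0.0439]
tool_rot: [[-0.526, 0.851, -0.002], [0.851, 0.526, 0.002], [0.002, -0.001, -1.0]]
ft_force: [0.1, 0.4, 0.4]
grip_width: 0.0399
gripper_force: 0.0
```

>>> jog_arm(
  hand=[0.04,0.04,0.04,0.04,0.04],
  travel=[
    [0,0,0.04],
    [0,0,0.06],
    [0,0,0.06],
    [0,0,0.04],
    [0,0,0],
  ],
  yaw=[0,0,0,0,0],
)

```text
time_s: 11.8
position: [0.4421, -0.1683, 0.2472]
tool_rot: [[-0.526, 0.85, 0.005], [0.85, 0.526, -0.004], [-0.006, 0.002, -1.0]]
ft_force: [0.1, 0.5, -0.3]
grip_width: 0.0397
gripper_force: 0.0
```

```bash
python3 -c "
from h import *
im,s=snap('wrist','w5');print(s['position'],s['tool_rot'][:,1])"
```

```text
[ 0.44209182 -0.16832187  0.24716484] [0.85036264 0.52619142 0.00244443]
```

View pics/w5.png

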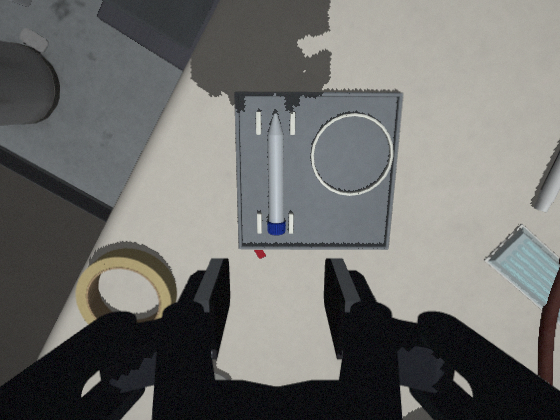

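The tube lies centred between the ribs (tip (276,110), cap (277,235)), and the small-bottle ring is at (352,154). Now the flask.

>>> jog_arm(
  hand=[0.07,0.07,0.07,0.07,0.07],
  travel=[
    [0.012,-0.05,0],
    [0.012,-0.05,0],
    [0.012,-0.05,-0.01],
    [0.012,-0.05,-0.01],
    [0.012,-0.05,-0.01],
  ],
  yaw=[0,0,0,0,0],
)

```text
time_s: 12.48
position: [0.5012, -0.4192, 0.2119]
tool_rot: [[-0.526, 0.851, -0.002], [0.851, 0.526, 0.003], [0.003, -0.0, -1.0]]
ft_force: [-0.4, 0.8, 0.5]
grip_width: 0.0701
gripper_force: 0.0
```

```bash
cat > g.py <<'E'
from h import *
im=cv2.imread('pics/w5.png')[:,:,::-1]
R=np.array([[-.5262,.8504,0],[.8504,.5262,0],[0,0,-1]]);s5=dict(position=[.4421,-.1683,.2472],tool_rot=R)
print('ring',plane('wrist',[(352,154)],.009,s5),'tube',plane('wrist',[(276,172.5)],.012,s5),'lane',plane('wrist',[(275.5,172)],.01,s5))
env.get_image('wrist')
im,s=snap('wrist','w6');print(s['position'],s['tool_rot'][:,1],proj('wrist',[[.5128,-.436,.141],[.5115,-.432,0]],s))
E
python3 g.py
```

```text
ring [[ 0.49376548 -0.10956517  0.009     ]] tube [[ 0.43938437 -0.16430198  0.012     ]] lane [[ 0.43888549 -0.16444599  0.01      ]]
[ 0.50091617 -0.42428325  0.20899066] [ 0.85227877  0.52308491 -0.00175209] [[283.36625448 262.19682963]
 [281.92009974 196.35927073]]
```

View pics/w6.png

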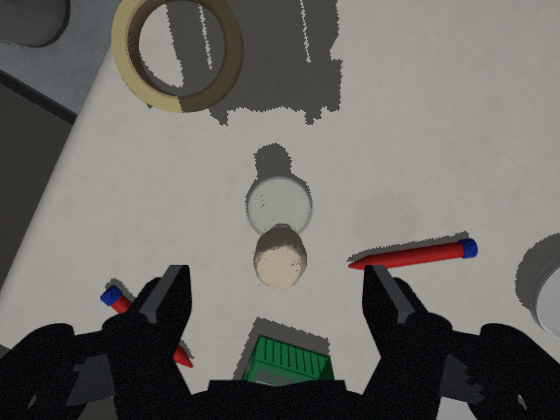

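The plug's top disc is centred near (280,264), with the foot at (279,205).

```bash
python3 -c "
from h import *
s=env.observe();print(s['position'],plane('wrist',[(280,264)],.141,s),plane('wrist',[(279,206)],.003,s))"
```

```text
[ 0.50056797 -0.42147002  0.2093463 ] [[ 0.51144351 -0.435167    0.141     ]] [[ 0.51322057 -0.43766318  0.003     ]]
```

>>> jog_arm(
  hand=[0.07,0.07,0.07,0.07,0.07],
  travel=[
    [0.009,-0.017,0],
    [0,0,-0.04],
    [0,0,-0.035],
    [0,0,-0.018],
    [0,0,0],
  ],
  yaw=[0,0,0,0,0],
  grip_force=30,
)

```text
time_s: 13.2
position: [0.5097, -0.4336, 0.1188]
tool_rot: [[-0.526, 0.85, -0.003], [0.85, 0.526, 0.004], [0.005, -0.001, -1.0]]
ft_force: [0.2, 0.3, -0.6]
grip_width: 0.0702
gripper_force: 0.0
```

>>> jog_arm(
  hand=[0.06,0.04,0.02,0.02,0.02],
  travel=[
    [0,0,0],
    [0,0,0],
    [0,0,0],
    [0,0,0],
    [0,0,0],
  ],
  yaw=[0,0,0,0,0],
)

```text
time_s: 13.82
position: [0.5105, -0.4352, 0.1223]
tool_rot: [[-0.526, 0.85, 0.001], [0.85, 0.526, -0.001], [-0.001, -0.0, -1.0]]
ft_force: [-1.7, -0.3, 5.8]
grip_width: 0.0298
gripper_force: 30.0
```

>>> jog_arm(
  hand=[0.02,0.02,0.02,0.02,0.02],
  travel=[
    [0,0,0],
    [0,0,0.005],
    [0,0,0.02],
    [0,0,0.04],
    [0,0,0.05],
  ],
  yaw=[0,0,0,0,0],
)

```text
time_s: 14.45
position: [0.5101, -0.4344, 0.2366]
tool_rot: [[-0.526, 0.85, -0.002], [0.85, 0.526, 0.003], [0.003, -0.0, -1.0]]
ft_force: [-0.4, -0.2, -0.6]
grip_width: 0.0302
gripper_force: 29.8
```

>>> jog_arm(
  hand=[0.02,0.02,0.02,0.02,0.02],
  travel=[
    [-0.004,0.03,0.013],
    [-0.004,0.05,0.013],
    [-0.004,0.055,0.013],
    [-0.004,0.055,0.013],
    [-0.004,0.055,0.013],
  ],
  yaw=[-0.03,-0.03,-0.03,-0.03,-0.03],
)

```text
time_s: 15.08
position: [0.4899, -0.188, 0.3017]
tool_rot: [[-0.392, 0.92, -0.0], [0.92, 0.392, 0.001], [0.001, -0.0, -1.0]]
ft_force: [0.5, -0.6, -0.4]
grip_width: 0.03
gripper_force: 29.8
```

>>> jog_arm(
  hand=[0.02,0.02,0.02,0.02,0.02],
  travel=[
    [-0.006,0.055,0],
    [-0.005,0.055,0],
    [-0.005,0.055,0],
    [-0.005,0.055,0],
    [-0.005,0.055,0],
  ],
  yaw=[-0.03,-0.03,-0.03,-0.03,-0.03],
)

```text
time_s: 15.7
position: [0.4638, 0.0869, 0.3015]
tool_rot: [[-0.25, 0.968, -0.0], [0.968, 0.25, 0.0], [0.0, -0.0, -1.0]]
ft_force: [1.0, -0.7, -0.6]
grip_width: 0.0304
gripper_force: 29.8
```

>>> jog_arm(
  hand=[0.02,0.02,0.02,0.02,0.02],
  travel=[
    [-0.005,0.05,0],
    [-0.005,0.04,0],
    [-0.005,0.03,0],
    [0,0.0155,0],
    [0,0,0],
  ],
  yaw=[0,0,0,0,0],
)

```text
time_s: 16.32
position: [0.4495, 0.2208, 0.3013]
tool_rot: [[-0.252, 0.968, -0.0], [0.968, 0.252, -0.0], [-0.0, -0.0, -1.0]]
ft_force: [-1.0, -0.6, -0.6]
grip_width: 0.0298
gripper_force: 29.8
```

```bash
python3 -c "
from h import *
im,s=snap('wrist','w7');print(s['position'],s['tool_rot'][:,1])
print(bluecap('wrist',im,s,.138,(276,250)))
print(proj('wrist',[[.4733,.1287,.138],[.4509,.22,.009]],s))"
```

```text
[0.44945676 0.22083226 0.30127984] [ 9.67642207e-01  2.52325981e-01 -3.97736652e-04]
((0.6362802124023438, 0.22502659606933595, 0.023374944686889648), ((489.6634826660156, 245.9578857421875), 25.833450317382812))
[[276.00630733 299.64592856]
 [277.26223878 168.79752682]]
```

View pics/w7.png

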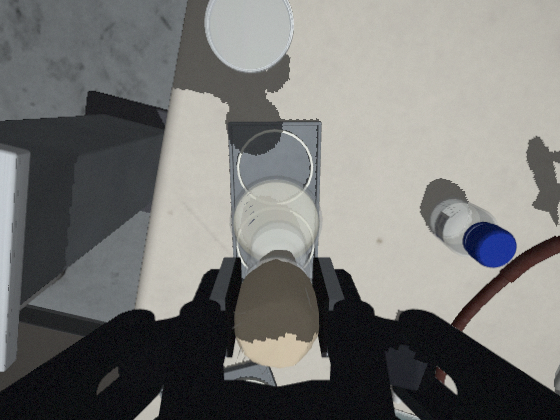

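The narrow ring is at (275,167), matching the prediction, so I'll lower.

>>> jog_arm(
  hand=[0.02,0.02,0.02,0.02,0.02],
  travel=[
    [0,0,-0.03],
    [0,0,-0.045],
    [0,0,-0.045],
    [0,0,-0.03],
    [0,0,-0.015],
  ],
  yaw=[0,0,0,0,0],
)

```text
time_s: 17.0
position: [0.4493, 0.2191, 0.1349]
tool_rot: [[-0.25, 0.968, -0.002], [0.968, 0.25, -0.001], [-0.0, -0.003, -1.0]]
ft_force: [0.5, 0.4, -0.5]
grip_width: 0.03
gripper_force: 29.9
```

>>> jog_arm(
  hand=[0.02,0.02,0.02,0.02,0.02],
  travel=[
    [0,0,-0.006],
    [0,0,-0.003],
    [0,0,0],
    [0,0,0],
    [0,0,0],
  ],
  yaw=[0,0,0,0,0],
)

```text
time_s: 17.62
position: [0.4495, 0.2207, 0.1278]
tool_rot: [[-0.251, 0.968, 0.001], [0.968, 0.251, 0.0], [-0.0, 0.001, -1.0]]
ft_force: [0.2, -0.1, -1.1]
grip_width: 0.0298
gripper_force: 29.9
```

```bash
python3 -c "
from h import *
im,s=snap('wrist','w8');print(s['position'],s['ft_force'])"
```

```text
[0.44950627 0.22065872 0.12779475] [ 0.22047633 -0.1278259  -1.11776276]
```

View pics/w8.png

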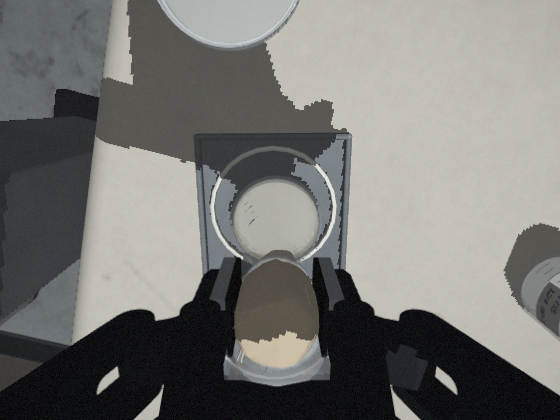

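```bash
python3 -c "
from h import *
s=env.observe()
im=cv2.imread('pics/w8.png');
print('ring L,R,top',plane('wrist',[(210,208),(336,208),(273,146)],.009,s).round(4))
print('foot L,R,top',plane('wrist',[(232,220),(320,220),(276,178)],.006,s).round(4))
print(proj('wrist',[[.4509,.22,.009]],s))
t=env.get_image('top');cv2.imwrite('pics/t8.png',cv2.convertScaleAbs(cv2.resize(t[170:270,120:320,::-1],None,fx=4,fy=4,interpolation=cv2.INTER_CUBIC),alpha=1.5))"
```

```text
ring L,R,top [[0.4051 0.2106 0.009 ]
 [0.4893 0.2324 0.009 ]
 [0.4366 0.2626 0.009 ]]
foot L,R,top [[0.4215 0.2049 0.006 ]
 [0.4816 0.2204 0.006 ]
 [0.444  0.2418 0.006 ]]
[[277.69004267 211.29702906]]
```

View pics/t8.png

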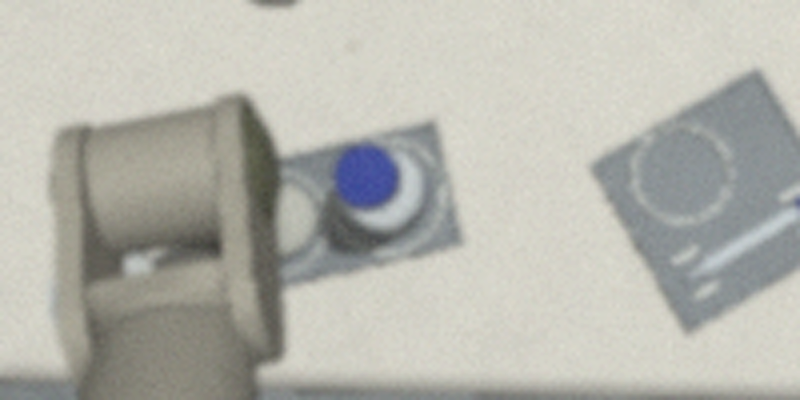

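The flask foot sits about 6 mm toward the large bottle inside the ring (foot centre about (276,220), ring about (273,207)). I'll shift it before release.

>>> jog_arm(
  hand=[0.02,0.02,0.02,0.02,0.02],
  travel=[
    [-0.002,0.003,0],
    [-0.001,0.003,0],
    [0,0,0],
    [0,0,-0.002],
    [0,0,0],
  ],
  yaw=[0,0,0,0,0],
)

```text
time_s: 18.35
position: [0.4466, 0.2267, 0.1262]
tool_rot: [[-0.251, 0.968, 0.001], [0.968, 0.251, 0.0], [0.0, 0.001, -1.0]]
ft_force: [-2.5, -0.5, 8.4]
grip_width: 0.03
gripper_force: 30.8
```

>>> jog_arm(
  hand=[0.03,0.05,0.07,0.07,0.07],
  travel=[
    [0,0,0],
    [0,0,0],
    [0,0,0],
    [0,0,0.01],
    [0,0,0.04],
  ],
  yaw=[0,0,0,0,0],
)

```text
time_s: 18.98
position: [0.4457, 0.2263, 0.1751]
tool_rot: [[-0.251, 0.968, -0.004], [0.968, 0.251, -0.001], [0.0, -0.004, -1.0]]
ft_force: [0.0, -0.0, 0.3]
grip_width: 0.0699
gripper_force: 0.0
```

>>> jog_arm(
  hand=[0.085,0.085,0.085,0.085,0.085],
  travel=[
    [0,0,0.04],
    [0.045,0.03,0.01],
    [0.05,0,0],
    [0.03,-0.01,0],
    [0,0,0],
  ],
  yaw=[0,0.18,0.18,0.18,0],
)

```text
time_s: 19.6
position: [0.5727, 0.2458, 0.2251]
tool_rot: [[-0.712, 0.702, -0.0], [0.702, 0.712, -0.0], [0.0, -0.0, -1.0]]
ft_force: [-1.0, -0.3, -0.1]
grip_width: 0.0848
gripper_force: 0.0
```

```bash
python3 -c "
from h import *
im,s=snap('wrist','w9');print(s['position'],s['tool_rot'][:,1])
p=proj('wrist',[[.6682,.212,.104],[.4733,.1287,.009],[.4509,.22,.009]],s);print(p)
b=bluecap('wrist',im,s,.104,p[0]);print(b)
t=env.get_image('top');cv2.imwrite('pics/t9.png',cv2.convertScaleAbs(cv2.resize(t[130:270,120:320,::-1],None,fx=4,fy=4,interpolation=cv2.INTER_CUBIC),alpha=1.5))"
```

```text
[0.57271424 0.24583367 0.22509635] [ 7.01890376e-01  7.12284924e-01 -2.96031926e-04]
[[332.24617027 323.49701534]
 [116.37533193 192.96823537]
 [160.43153134 106.01424186]]
((0.6601751708984375, 0.21687655639648437, 0.02591752815246582), ((330.94317626953125, 311.8863525390625), 29.956789016723633))
```

View pics/w9.png

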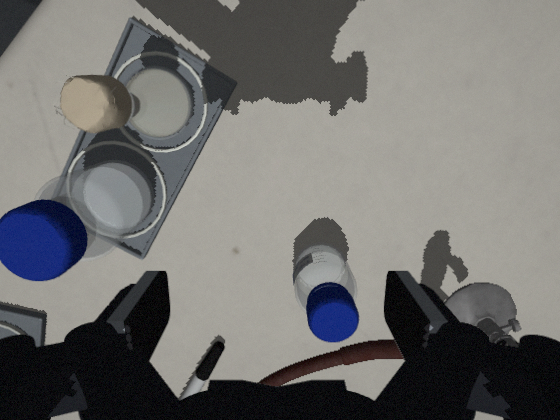

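The flask and large bottle stand inside their rings (flask foot about (160,102), bottle foot about (113,200)). The small bottle cap is at (333,316), with the hose behind it at (330,348). I'll check the cap centre and hose position.

```bash
python3 -c "
from h import *
s=env.observe();print(s['position'],plane('wrist',[(333,316)],.104,s))
im=cv2.cvtColor(cv2.imread('pics/w9.png'),cv2.COLOR_BGR2GRAY)
p1,d1=rays('wrist',[(330,350),(385,349)],s)
t=cv2.imread('pics/top0.png')
hsv=cv2.cvtColor(cv2.GaussianBlur(t,(3,3),0),cv2.COLOR_BGR2HSV)
for z in(.01,.05,.1,.15):
  P=p1+d1*((z-p1[2])/d1[:,2])[:,None]; print(z,P.round(3).tolist(),proj('top',P).round(0).tolist())
g=cv2.cvtColor(t,cv2.COLOR_BGR2GRAY)
for u in(185,195,205,215,225):print(u,100+int(g[100:150,u].argmin()))
"
```

```text
[0.57089882 0.24663972 0.22564429] [[0.66213871 0.21738061 0.104     ]]
0.01 [[0.745, 0.157, 0.01], [0.786, 0.2, 0.01]] [[211.0, 137.0], [199.0, 125.0]]
0.05 [[0.719, 0.173, 0.05], [0.755, 0.211, 0.05]] [[204.0, 142.0], [193.0, 131.0]]
0.1 [[0.686, 0.194, 0.1], [0.716, 0.225, 0.1]] [[194.0, 148.0], [185.0, 139.0]]
0.15 [[0.653, 0.214, 0.15], [0.677, 0.24, 0.15]] [[184.0, 155.0], [176.0, 147.0]]
185 117
195 124
205 129
215 135
225 139
```

>>> jog_arm(
  hand=[0.085,0.085,0.085,0.085,0.085],
  travel=[
    [0.05,-0.016,0],
    [0.042,-0.015,-0.02],
    [0,0,-0.05],
    [0,0,-0.045],
    [0,0,-0.022],
  ],
  yaw=[0,0,0,0,0],
  grip_force=35,
)

```text
time_s: 20.32
position: [0.6615, 0.216, 0.0864]
tool_rot: [[-0.712, 0.702, -0.004], [0.702, 0.712, -0.0], [0.002, -0.003, -1.0]]
ft_force: [0.4, -0.3, 0.4]
grip_width: 0.0849
gripper_force: 0.0
```

>>> jog_arm(
  hand=[0.085,0.07,0.05,0.03,0.03],
  travel=[
    [0,0,0],
    [0,0,0],
    [0,0,0],
    [0,0,0],
    [0,0,0],
  ],
  yaw=[0,0,0,0,0],
)

```text
time_s: 20.95
position: [0.6638, 0.2157, 0.0897]
tool_rot: [[-0.713, 0.701, 0.002], [0.701, 0.713, 0.0], [-0.001, 0.002, -1.0]]
ft_force: [-0.2, 0.4, 5.9]
grip_width: 0.0378
gripper_force: 34.6
```

>>> jog_arm(
  hand=[0.03,0.03,0.03,0.03,0.03],
  travel=[
    [0,0,0],
    [0,0,0],
    [0,0,0.01],
    [0,0,0.03],
    [0,0,0.04],
  ],
  yaw=[0,0,0,0,0],
)

```text
time_s: 21.58
position: [0.6629, 0.2155, 0.1686]
tool_rot: [[-0.713, 0.701, -0.003], [0.701, 0.713, -0.0], [0.002, -0.002, -1.0]]
ft_force: [-0.3, 0.5, -0.3]
grip_width: 0.0379
gripper_force: 35.4
```

>>> jog_arm(
  hand=[0.03,0.03,0.03,0.03,0.03],
  travel=[
    [-0.015,-0.03,0],
    [-0.022,-0.043,0],
    [-0.025,-0.048,0],
    [-0.025,-0.048,0],
    [-0.025,-0.048,0],
  ],
  yaw=[0,0,0,0,0],
)

```text
time_s: 22.2
position: [0.5503, -0.0028, 0.1688]
tool_rot: [[-0.713, 0.701, 0.0], [0.701, 0.713, -0.0], [-0.0, -0.0, -1.0]]
ft_force: [0.3, -1.6, -0.8]
grip_width: 0.0379
gripper_force: 35.7
```

>>> jog_arm(
  hand=[0.03,0.03,0.03,0.03,0.03],
  travel=[
    [-0.025,-0.048,0],
    [-0.02,-0.04,0],
    [-0.011,-0.0215,-0.01],
    [0,0,-0.03],
    [0,0,-0.02],
  ],
  yaw=[0,0,0,0,0],
)

```text
time_s: 22.82
position: [0.4949, -0.1112, 0.1078]
tool_rot: [[-0.712, 0.702, -0.001], [0.702, 0.712, 0.0], [0.001, -0.0, -1.0]]
ft_force: [0.0, -0.1, -1.6]
grip_width: 0.0382
gripper_force: 35.8
```

>>> jog_arm(
  hand=[0.03,0.03,0.03,0.03,0.03],
  travel=[
    [0,0,-0.008],
    [0,0,0],
    [0,0,0],
    [0,0,0],
    [0,0,0],
  ],
  yaw=[0,0,0,0,0],
)

```text
time_s: 23.45
position: [0.4955, -0.1109, 0.1008]
tool_rot: [[-0.713, 0.701, 0.001], [0.701, 0.713, -0.0], [-0.001, 0.0, -1.0]]
ft_force: [0.5, -0.9, -0.8]
grip_width: 0.0383
gripper_force: 35.8
```

```bash
python3 -c "
from h import *
im,s=snap('wrist','w10');print(s['position'],s['ft_force'],proj('wrist',[[.4985,-.1126,.009]],s))"
```

```text
[ 0.49552516 -0.11092305  0.10081001] [ 0.4774544  -0.89853599 -0.84270947] [[277.71407143 226.66627197]]
```

View pics/w10.png

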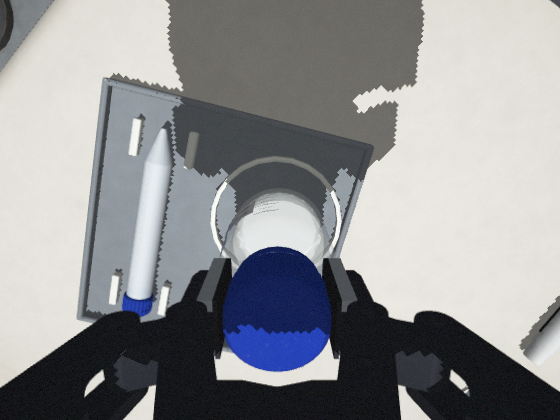

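Ring columns are 212–341 with its top edge at row 157. The bottle foot, about (275,236), sits toward the far side, so I'll shift about 5 mm toward the camera and lower while watching the force.

>>> jog_arm(
  hand=[0.03,0.03,0.03,0.03,0.03],
  travel=[
    [-0.0035,0.0035,0],
    [0,0,0],
    [0,0,-0.003],
    [0,0,-0.002],
    [0,0,0],
  ],
  yaw=[0,0,0,0,0],
)

```text
time_s: 24.12
position: [0.4918, -0.1074, 0.0952]
tool_rot: [[-0.713, 0.701, -0.0], [0.701, 0.713, 0.0], [0.0, -0.0, -1.0]]
ft_force: [-0.1, -0.5, -1.2]
grip_width: 0.0382
gripper_force: 35.8
```

>>> jog_arm(
  hand=[0.03,0.03,0.03,0.03,0.03],
  travel=[
    [0,0,-0.001],
    [0,0,0],
    [0,0,0],
    [0,0,0],
    [0,0,0],
  ],
  yaw=[0,0,0,0,0],
)

```text
time_s: 24.75
position: [0.4919, -0.1074, 0.0945]
tool_rot: [[-0.713, 0.701, 0.0], [0.701, 0.713, -0.0], [-0.0, 0.0, -1.0]]
ft_force: [-0.5, 0.9, -1.5]
grip_width: 0.0381
gripper_force: 35.8
```

No contact below ring-top height, so the foot is inside the ring. Lowering to the floor and releasing.

>>> jog_arm(
  hand=[0.03,0.03,0.03,0.05,0.07],
  travel=[
    [0,0,-0.002],
    [0,0,0],
    [0,0,0],
    [0,0,0],
    [0,0,0],
  ],
  yaw=[0,0,0,0,0],
)

```text
time_s: 25.38
position: [0.4919, -0.1074, 0.0924]
tool_rot: [[-0.713, 0.701, -0.0], [0.701, 0.713, 0.0], [0.0, -0.0, -1.0]]
ft_force: [1.3, 0.4, 0.6]
grip_width: 0.0667
gripper_force: 0.0
```

>>> jog_arm(
  hand=[0.075,0.08,0.08,0.08,0.08],
  travel=[
    [0,0,0],
    [0,0,0.02],
    [0,0,0.05],
    [0,0,0.06],
    [-0.04,0.04,0.02],
  ],
  yaw=[0,0,0,0,0],
)

```text
time_s: 26.0
position: [0.4538, -0.0688, 0.2454]
tool_rot: [[-0.712, 0.703, 0.006], [0.703, 0.712, -0.003], [-0.006, 0.002, -1.0]]
ft_force: [-0.6, 1.1, 0.3]
grip_width: 0.0804
gripper_force: 0.0
```

>>> jog_arm(
  hand=[0.08,0.08,0.08,0.08,0.08],
  travel=[
    [-0.04,0.04,0.02],
    [-0.02,0.02,0],
    [0,0,0],
    [0,0,0],
    [0,0,0],
  ],
  yaw=[0,0,0,0,0],
)

```text
time_s: 26.62
position: [0.3925, -0.008, 0.2621]
tool_rot: [[-0.713, 0.702, -0.001], [0.702, 0.713, 0.0], [0.001, -0.0, -1.0]]
ft_force: [-0.5, 0.1, 0.2]
grip_width: 0.0796
gripper_force: 0.0
```

```bash
python3 -c "
from h import *
im,s=snap('wrist','w11');print(s['position'],s['tool_rot'][:,1])
p=proj('wrist',[[.4985,-.1126,.108]],s)
print(p,bluecap('wrist',im,s,.108,p[0]))
t=env.get_image('top');cv2.imwrite('pics/t11.png',t[:,:,::-1])
for P,z in(([.4985,-.1126,.108],.108),([.4733,.1287,.142],.142)):
  p=proj('top',[P])[0]; print(p,bluecap('top',t,s,z,p))
sd=env.get_image('side')
for P in([.4985,-.1126,.108],[.4733,.1287,.142]):
  p=proj('side',[P])[0]; print('side',p,bluecap('side',sd,s,P[2],p))
"
```

```text
[ 0.3924732  -0.00800389  0.26213027] [ 7.01576052e-01  7.12594505e-01 -3.38435823e-04]
[[276.28288766 357.99312755]] ((0.4895047607421875, -0.10388178253173828, 0.027298152923583983), ((276.6205749511719, 345.32965087890625), 26.451269149780273))
[290.59782179 209.52744775] ((0.49852532958984375, -0.1092357177734375, 0.015879222869873047), ((289.5, 209.5), 5.147915363311768))
[210.2648741  214.97471454] ((0.47633474731445313, 0.12659986877441406, 0.021899782180786132), ((210.9915313720703, 213.95762634277344), 7.241820335388184))
side [293.29148589 198.04162026] ((0.4925203247070313, -0.08918008422851563, 0.03135833358764648), ((294.5, 202.5), 5.700977325439453))
side [302.51487312 229.88352574] ((0.47695108032226563, 0.14361128234863282, 0.035897716522216794), ((301.7396545410156, 232.9049530029297), 8.335687637329102))
```

```bash
python3 -c "
from rig import env
print(env.close_job())"
```

```text
the job is handed in; nothing more can be done
None
```

The job is handed in, with no verdict returned: in the camera checks both bottles and the flask stood inside their rings and the tube lay centred in its lane, after about 27 s of the 112 s allowed.

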